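# Move the microscope objectives to the tray in reverse order

### The arm

A 6-joint arm with a two-finger parallel gripper is mounted at the origin on the work surface. World frame = base frame: x ahead of the robot, y to its left, z up, the work surface at z = 0. Lengths are in mm, angles in degrees, forces in N, time in s.
With the tool pointing down it reaches from about 350 to 975 mm from the base axis. Payload 17.4 kg.
Tool frame: the origin (TCP) lies at the very end of the fingers, on their centre line; the grasp point (between the pads) lies 19 mm behind it; z points along the fingers, x is the direction in which the jaws open and shut, and the axes are right-handed (so a half turn about z gives the same grasp; the last joint's range is limited). The gripper opens to 85 mm and grips with 20 to 120 N. Pads are 22 mm wide; open, the fingers measure 114 mm over their backs; the gripper's body (76 mm by 85 mm) begins 54 mm behind the grasp point. The pads swing forward as they close: fully open they stand 13 mm farther back than shut.
Start: joints at [66.589, 6.646, 82.598, -0, 90.757, -2.166], TCP at [244.602, 629.128, 231.303] pointing down, gripper open.
Joint ranges: [-162.19, 162.19], [-47.58, 125.68], [4.15, 143.07], [-65.23, 245.23], [0.69, 171.88], [-170.13, 170.13]. Speed limits (degrees/s): [108.29, 108.29, 127.2, 180, 180, 180].

### API

Orientations are given as [roll, pitch, yaw] about the fixed x, y, z axes, in that order (R = Rz(yaw) Ry(pitch) Rx(roll)).
In Python, from station import robot gives the robot as it stands.
- The arm moves only by the tool jog_arm, never from a script. Its argument "series" is a list of rows, each an object with "dp": the shift along the tool's x, y, z in cm, a list of three; "turn": the turn about the tool's z in degrees; "grip": the opening, from -1 (shut) to 1 (fully open). In form: [{"dp": [x, y, z], "turn": turn, "grip": grip}, ...]. A call has 1 to 20 rows; each row is the pose to reach, as a shift and turn from the pose commanded when the call began, along the tool's axes at that moment; what a row does not reach only later rows make up. A row lasts 1/8 s, in which the tool goes at most 62.5 mm and 10.7 degrees, less where a joint would pass 70% of its speed; a pose out of reach is approached as far as the arm can. A call with a gripper value outside its range is refused whole. The fingers move at their own pace and stop on an object; the grip force is fixed at half the most. Time passes only in rows, so rows that repeat a pose let the fingers close. It gives the time, the measured TCP pose, the force and the opening at its end, in the units of the state.
- robot.read_state(): the state, without advancing time (a new reading comes with each control period).
- robot.camera(name): name is "side" or "top" or "wrist"; returns a dict with "image" (480x640x3 uint8, red, green, blue), "fx", "fy", "cx", "cy" (pixels), "k1" (the pictures are not rectified: a ray, as slopes to the right and down, at radius r is drawn at 1 + k1 r^2 times it, then the intrinsics apply), "R" (3x3) and "t" (3): a world point X has camera coordinates R X + t; the wrist camera has in their place "tool_from_camera" (4x4, takes a point from camera to tool coordinates, whose origin is the TCP and whose axes are the tool frame's). Camera axes: x right, y down, z forward; pixel columns grow to the right and rows downward; lengths in mm; the calibration is good to about 2 mm. A picture is of the moment at which its call begins: read the wrist's pose just before it. There is no depth.
- robot.finish_job(): hands the job in, once; it reports no verdict.
The state is a dict: "clock": time; "joints": joint angles; "dq": joint speeds; "effort": joint torques, N m; "tcp_pos": TCP position; "tcp_rot": TCP orientation; "contact_force": force on the tool from outside, world axes, zero at the start; "torque": the same for the moment, N m; "opening": finger opening in mm.
Only numpy, scipy, OpenCV 4.12 (cv2) and the standard library are available. Lean on these libraries where they do the work, as an engineer would, in place of code of your own. Each camera call takes 0.05 s, during which the arm holds its last target. There are 200 camera calls.

### The job

Move all four microscope objectives from the flat metal carrier into the white tray, one in each pocket, in reverse order: the objective nearest the carrier's steel post goes into the pocket farthest from the tray's post, the next one into the next pocket, and so on, so that the one farthest from the carrier's post ends beside the tray's post. Keep each upright, set it down on the pocket floor without dropping it, and leave the jar, slide box and dish where they are.

Things in the scene. Friction and masses are not known exactly. Their poses are not given: they have to be found in the camera images.
- squat: Microscope objective, the shortest and plainest: one cylinder 36 dia, 46 tall, black band low on the side, broad flat top with a wide lens in a black ring (mm). Bare metal, 0.09 to 0.24 kg, loose, upright on a seat pad of the carrier within 5 mm of its centre. Origin: centre of its underside, z up; round, yaw means nothing. Grip 20 to 44 mm above the underside.
- collared: Microscope objective, the thickest: foot 32 dia up to 18, then a ribbed collar 39 dia (41 over the ribs) from 18 to 45, then a narrow nose 18 dia up to its full height of 56 (mm). Bare metal, 0.09 to 0.24 kg, loose, upright on a seat pad of the carrier within 5 mm of its centre. Origin: centre of its underside, z up; round, yaw means nothing. Grip 20 to 44 mm above the underside.
- stepped: Microscope objective, cylinder 31 dia up to 46, then a narrower cylindrical nose 20 dia up to its full height of 60, black band low on the side (mm). Bare metal, 0.09 to 0.24 kg, loose, upright on a seat pad of the carrier within 5 mm of its centre. Origin: centre of its underside, z up; round, yaw means nothing. Grip 20 to 44 mm above the underside.
- slim: Microscope objective, the slimmest and tallest: cylinder 28 dia up to 50, then a cone down to 10 dia at its full height of 68, black band low on the side (mm). Bare metal, 0.09 to 0.24 kg, loose, upright on a seat pad of the carrier within 5 mm of its centre. Origin: centre of its underside, z up; round, yaw means nothing. Grip 20 to 44 mm above the underside.
- pad_squat: The seat pad under the squat objective at the start: a fixed black square pad 44 x 44 mm, 6 mm thick, on the carrier. It tells for good which seat of the carrier that objective came from. Origin: centre of its underside, 4 mm above the work surface; its top is 10 mm above the work surface.
- pad_collared: The seat pad under the collared objective at the start: a fixed black square pad 44 x 44 mm, 6 mm thick, on the carrier. It tells for good which seat of the carrier that objective came from. Origin: centre of its underside, 4 mm above the work surface; its top is 10 mm above the work surface.
- pad_stepped: The seat pad under the stepped objective at the start: a fixed black square pad 44 x 44 mm, 6 mm thick, on the carrier. It tells for good which seat of the carrier that objective came from. Origin: centre of its underside, 4 mm above the work surface; its top is 10 mm above the work surface.
- pad_slim: The seat pad under the slim objective at the start: a fixed black square pad 44 x 44 mm, 6 mm thick, on the carrier. It tells for good which seat of the carrier that objective came from. Origin: centre of its underside, 4 mm above the work surface; its top is 10 mm above the work surface.
- carrier: Rack where the objectives start: fixed flat bare-metal plate 66 x 270 mm, 4 thick, four black seat pads in a row, upright steel post with ball top (63 mm high) on one end. Origin: on the work surface under the middle of the row; y along the row towards the post, z up. Seats at y = +90, +30, -30, -90 mm, post at +136, all x = 0. Any yaw, left or right of the robot.
- tray: Rack to fill: fixed, white plastic, 64 x 270 mm, four open pockets in a row, each 56 x 56 mm inside, floor 4 and wall tops 14 mm above the work surface, walls 4 thick; steel post with ball top (63 mm high) on one end. Origin: on the work surface under mid-row; y along the row towards the post, z up. Pockets at y = +90, +30, -30, -90 mm, post at +136, all x = 0. Any yaw.
- bottle: Bystander: small clear jar with a blue cap, 42 mm dia, 70 mm tall, loose, beyond the racks. Origin: centre of its underside.
- slide_box: Bystander: flat grey box for slides, 85 x 140 x 33 mm, loose, at the far side of the table. Origin: centre of its underside.
- dish: Bystander: covered round glass dish, 94 mm dia, 18 mm tall, loose, at the far side of the table. Origin: centre of its underside.
Mind the look-alikes: they are no part of the job. Leave any red look-alike of the slim alone.

How it is judged:
By the outcome, as a careful person would: the job done as asked, in the order asked, and still so for the second after the job is handed in, with the robot touching nothing.
It also fails if it takes over 109 s, if anything falls off the work surface, if the arm or the gripper's body presses on something with over 40 N, if the wrist force passes 120 N, or if a joint passes its speed limit or range.

## Working session

There is one attempt and no reset: what is moved stays moved. The work goes in short steps, Python scripts to look and compute and a tool call to move; the robot and the scene stay as the last step left them, time stands still between calls to the robot, and variables do not carry over. Pictures are saved under pics/ and viewed, about 12 in all and at most 16, crops included, and the job is handed in when it is done.

Besides the shell and the picture viewer there is one more tool, called after "Emit:" as name(argument=value, ...) on one line, values as JSON. jog_arm: Moves the arm, as the interface text tells. Its arguments: {"type":"object","properties":{"series":{"type":"array"}},"required":["series"]}

```bash
mkdir -p pics; ls; python3 - <<'E'
from station import robot
import cv2
s=robot.read_state(); print(s)
for n in("top","side"):
    c=robot.camera(n); cv2.imwrite(f"pics/{n}0.png",c["image"][:,:,::-1])
    print(n,{k:v for k,v in c.items() if k!="image"})
E
```

```text
pics
{'clock': 0.0, 'joints': array([ 6.65881790e+01,  6.67387771e+00,  8.26366184e+01, -4.03589331e-04,
        9.07548093e+01, -2.16524689e+00]), 'dq': array([ 0.00409064,  0.04184733, -0.08640673, -0.00745709, -0.08584405,
        0.03926502]), 'effort': array([ 2.62627793e-03, -7.31995296e+01, -6.32496500e+01,  1.29919526e-04,
        6.24427688e-03,  7.23640233e-05]), 'tcp_pos': array([244.53756035, 628.94533069, 230.55561493]), 'tcp_rot': array([-1.79997936e+02,  6.52740518e-02,  6.87534220e+01]), 'contact_force': array([ 0.33783955,  0.17688122, -0.16260072]), 'torque': array([ 9.84132174e-06,  2.80277559e-02, -1.97161501e-02]), 'opening': 85.19267365517793}
top {'fx': 518.0923897779882, 'fy': 518.0923897779882, 'cx': 314.15908950925615, 'cy': 238.13606440714176, 'k1': 0.03530535745449883, 'R': array([[-1.82147879e-02, -9.99825298e-01, -4.19466006e-03],
       [-9.82536186e-01,  1.86765165e-02, -1.85131926e-01],
       [ 1.85177925e-01,  7.49266533e-04, -9.82704724e-01]]), 't': array([  7.14309242, 578.65060504, 795.78004547])}
side {'fx': 553.8521652880587, 'fy': 553.8521652880587, 'cx': 319.5980823459918, 'cy': 230.4678104114703, 'k1': 0.03146769442291296, 'R': array([[-0.99830393, -0.05536062,  0.01801279],
       [-0.04331578,  0.49959943, -0.86517291],
       [ 0.03889733, -0.86448575, -0.50115006]]), 't': array([549.28411852,  77.35780071, 975.02374473])}
```

View pics/top0.png

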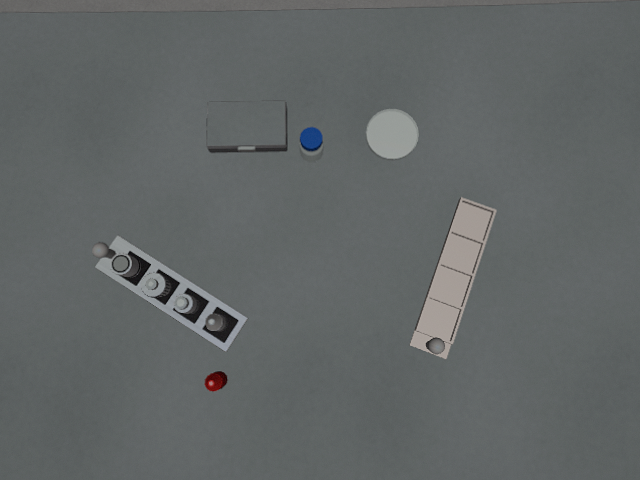

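View pics/side0.png

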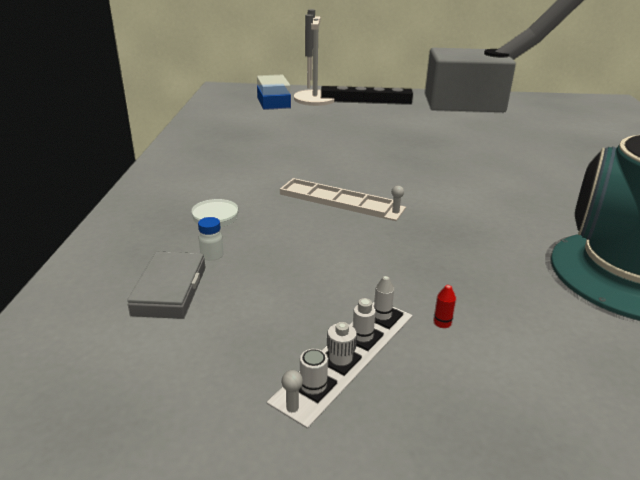

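The top view shows the carrier at left with its post at (101,250), then squat (122,265), collared (154,287), stepped (185,302) and slim (216,322). The tray is at right with its post at (436,346). The red look-alike is at (216,381), off the carrier, and the bystanders are at the top. The side view agrees on the order.

Things that could be mistaken for the slim: the grey one at (216,322), which is the right one, and the red one at (216,381). The tray goes squat→-90, collared→-30, stepped→+30, slim→+90. I'll check this in close crops.

```bash
python3 - <<'E'
import cv2,numpy as np
i=cv2.imread("pics/top0.png")
a=cv2.resize(i[225:360,85:255],None,fx=4.7,fy=4.4,interpolation=cv2.INTER_CUBIC)
cv2.imwrite("pics/c1.png",cv2.resize(i[230:356,88:252],(164*4,126*4),interpolation=cv2.INTER_CUBIC))
cv2.imwrite("pics/c2.png",cv2.resize(i[190:365,400:505],(105*3,175*3),interpolation=cv2.INTER_CUBIC))
E
```

```text
(no output)
```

View pics/c1.png

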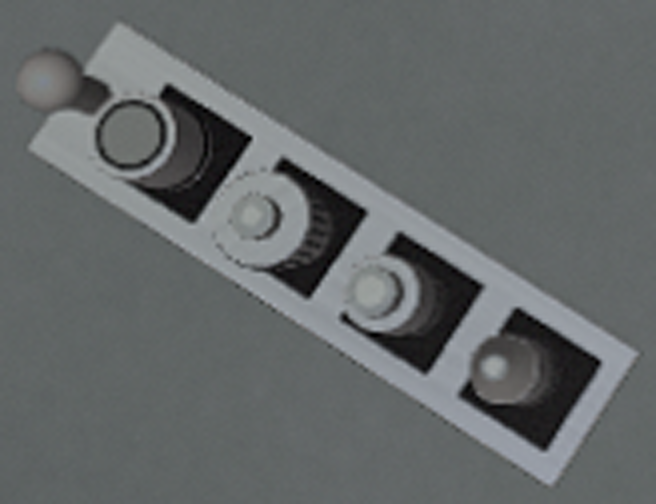

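View pics/c2.png

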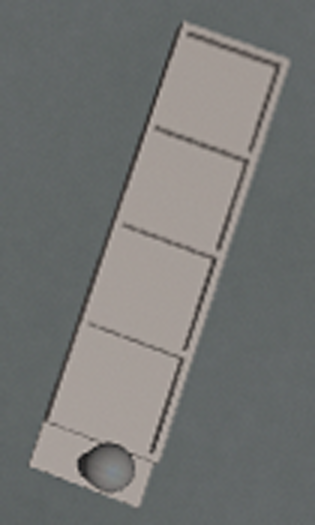

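The first crop shows four bare-metal objectives in order from the post, with tops at crop px (131,135), (255,215), (372,289) and (494,366). Carrier corners are at (118,22), (30,148), (638,352) and (552,486). In the second crop the tray's far end corners are (182,22) and (289,62), and the post end corners are (30,466) and (140,506).

```bash
cat > h.py <<'E'
import cv2,numpy as np
from station import robot
def ray(c,px,z,R=None,t=None):
    K=np.array([[c["fx"],0,c["cx"]],[0,c["fy"],c["cy"]],[0,0,1]])
    u=cv2.undistortPoints(np.array(px,float).reshape(-1,1,2),K,np.array([c["k1"],0,0,0]))[:,0]
    R=c["R"] if R is None else R; t=c["t"] if t is None else t
    d=np.c_[u,np.ones(len(u))]@R; o=-R.T@t
    return o+d*((np.atleast_1d(z)-o[2])/d[:,2])[:,None]
E
python3 - <<'E'
from h import *
c=robot.camera("top"); np.set_printoptions(precision=1,suppress=True)
f=lambda p,o,k:(np.array(p)+.5)/k-.5+o
car=ray(c,f([(118,22),(30,148),(638,352),(552,486)],[88,230],4),4)
print("carrier",car)
d=car[:2].mean(0)-car[2:].mean(0);L=np.hypot(*d[:2]);u=d[:2]/L
print("L",L,"W",np.linalg.norm(car[0]-car[1]),np.linalg.norm(car[2]-car[3]),"yaw of y axis",np.degrees(np.arctan2(*u[::-1])))
ob=ray(c,f([(131,135),(255,215),(372,289),(494,366)],[88,230],4),[56,66,70,78])
print("obj",ob, (ob[:,:2]-car[2:,:2].mean(0))@u,(ob[:,:2]-car[2:,:2].mean(0))@[u[1],-u[0]])
e=car[2:,:2].mean(0)
print("post ball",ray(c,f([(50,79)],[88,230],4),56), "pads corner",ray(c,f([(166,84),(252,136),(194,222),(600,360),(548,450),(516,308)],[88,230],4),10))
tr=ray(c,f([(182,22),(289,62),(30,466),(140,506),(46,420),(157,460)],[400,190],3),[14,14,4,4,14,14]);print("tray",tr)
d=tr[2:4].mean(0)-tr[:2].mean(0);print("L",np.hypot(*d[:2]),"W",np.linalg.norm(tr[0]-tr[1]),np.linalg.norm(tr[2]-tr[3]),"yaw",np.degrees(np.arctan2(d[1],d[0])))
u=d[:2]/np.hypot(*d[:2]);e=tr[:2,:2].mean(0)
print("dist wallend",(tr[4:,:2]-e)@u,"ball",ray(c,f([(110,467)],[400,190],3),56),(ray(c,f([(110,467)],[400,190],3),56)[:,:2]-e)@u)
E
```

```text
carrier [[599.9 338.    4. ]
 [545.6 372.5   4. ]
 [453.7 112.1   4. ]
 [399.3 147.5   4. ]]
L 268.76637923040823 W 64.33668602981268 64.91649586454687 yaw of y axis 57.03481903480426
obj [[542.8 310.3  56. ]
 [508.3 256.   66. ]
 [477.9 207.8  70. ]
 [446.8 157.8  78. ]] [214.7 150.4  93.4  34.6] [-0.7 -0.1  0.6  1.7]
post ball [[566.4 344.   56. ]] pads corner [[571.2 313.9  10. ]
 [548.  276.3  10. ]
 [511.8 299.2  10. ]
 [450.5 127.1  10. ]
 [414.1 148.3  10. ]
 [472.8 162.7  10. ]]
tray [[ 654.1 -258.9   14. ]
 [ 629.1 -318.3   14. ]
 [ 403.7 -159.6    4. ]
 [ 381.3 -218.9    4. ]
 [ 428.6 -168.    14. ]
 [ 406.1 -227.5   14. ]]
L 268.1947520173152 W 64.50946159476969 63.47938278300877 yaw 158.2566690026062
dist wallend [242.5 241.4] ball [[ 403.6 -192.1   56. ]] [256.8]
```

```bash
cat >> h.py <<'E'
from scipy.spatial.transform import Rotation as Ro
def pl(x,y,z,yaw):
    "shift (cm, tool axes) and turn from the measured pose to a world target"
    s=robot.read_state(); R=Ro.from_euler("xyz",s["tcp_rot"],degrees=True).as_matrix()
    d=R.T@(np.array([x,y,z])-s["tcp_pos"])/10
    t=(s["tcp_rot"][2]-yaw+180)%360-180
    print("dp",d.round(2),"turn",round(t,1),"| at",s["tcp_pos"].round(1),s["tcp_rot"].round(1),"open",round(s["opening"],1),"t",round(s["clock"],1))
def wrist(name):
    s=robot.read_state(); c=robot.camera("wrist"); cv2.imwrite(f"pics/{name}.png",c["image"][:,:,::-1])
    T=np.eye(4);T[:3,:3]=Ro.from_euler("xyz",s["tcp_rot"],degrees=True).as_matrix();T[:3,3]=s["tcp_pos"]
    M=np.linalg.inv(T@c["tool_from_camera"]); c["R"]=M[:3,:3];c["t"]=M[:3,3]; np.save(f"{name}.npy",c,allow_pickle=True); return c
def load(n): return np.load(f"{n}.npy",allow_pickle=True).item()
E
python3 - <<'E'
from h import *
print(robot.camera("wrist")["tool_from_camera"].round(2)); print(ray(robot.camera("top"),[(214,384)],20))
pl(495,230,240,-33)
E
```

```text
[[   1.      0.      0.     -0.17]
 [  -0.      0.96    0.28  -70.4 ]
 [  -0.     -0.28    0.96 -141.97]
 [   0.      0.      0.      1.  ]]
[[348.32599205 162.6179293   20.        ]]
dp [-28.12  37.8   -0.89] turn 101.8 | at [244.6 629.  231. ] [-180.     0.    68.8] open 85.4 t 0.2
```

Emit:
jog_arm(series=[{"dp": [-2.8, 3.8, -0.1], "turn": 10, "grip": 1}, {"dp": [-5.6, 7.6, -0.2], "turn": 20, "grip": 1}, {"dp": [-8.4, 11.3, -0.3], "turn": 30, "grip": 1}, {"dp": [-11.2, 15.1, -0.4], "turn": 40, "grip": 1}, {"dp": [-14, 18.9, -0.5], "turn": 50, "grip": 1}, {"dp": [-16.9, 22.7, -0.6], "turn": 60, "grip": 1}, {"dp": [-19.7, 26.5, -0.7], "turn": 70, "grip": 1}, {"dp": [-22.5, 30.2, -0.8], "turn": 80, "grip": 1}, {"dp": [-25.3, 34, -0.9], "turn": 90, "grip": 1}, {"dp": [-28.1, 37.8, -0.9], "turn": 98, "grip": 1}, {"dp": [-28.1, 37.8, -0.9], "turn": 101.8, "grip": 1}, {"dp": [-28.1, 37.8, -0.9], "turn": 101.8, "grip": 1}, {"dp": [-28.1, 37.8, -0.9], "turn": 101.8, "grip": 1}])

```text
clock: 1.88
tcp_pos: [494.9, 230.6, 240.3]
tcp_rot: [180.0, -0.0, -32.9]
contact_force: [-0.1, -0.4, -0.2]
opening: 85.4
```

```bash
python3 - <<'E'
from h import *
wrist("w1"); pl(495,230,240,-33)
E
```

```text
dp [0.05 0.05 0.03] turn 0.1 | at [494.8 230.7 240.3] [-180.     0.   -32.9] open 85.3 t 1.9
```

View pics/w1.png

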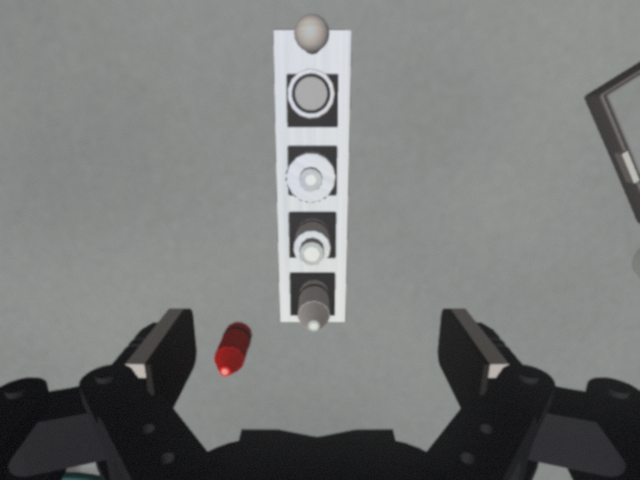

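The wrist view shows, top to bottom, the post ball, squat top (311,94), collared nose (311,180), stepped nose (312,252) and slim tip (314,325). The red one is off the carrier at (230,350). The jaws open across the row.

```bash
python3 - <<'E'
from h import *
c=load("w1"); np.set_printoptions(precision=1,suppress=True)
o=ray(c,[(311,94),(311,180),(312,252),(314,325)],[56,66,70,78]); print(o)
k=ray(c,[(274,30),(350,30),(280,322),(345,321)],4); print(k, np.linalg.norm(k[0]-k[1]),np.linalg.norm(k[0]-k[2]))
d=k[:2].mean(0)-k[2:].mean(0); print(np.degrees(np.arctan2(d[1],d[0])))
pl(o[0,0],o[0,1],110,-33)
E
```

```text
[[540.4 309.3  56. ]
 [506.1 256.3  66. ]
 [476.1 208.8  70. ]
 [445.  157.8  78. ]]
[[543.8 372.5   4. ]
 [597.3 337.9   4. ]
 [396.7 147.2   4. ]
 [452.3 112.6   4. ]] 63.75429854127962 269.041575827098
57.05113679577725
dp [-0.4 -9.1 13. ] turn 0.1 | at [494.8 230.7 240.3] [-180.     0.   -32.9] open 85.3 t 1.9
```

```bash
python3 - <<'E'
from h import *
pl(541.5,309.8,24,-33)
E
```

```text
dp [-0.38 -9.18 21.63] turn 0.1 | at [494.8 230.7 240.3] [-180.     0.   -32.9] open 85.3 t 1.9
```

Emit:
jog_arm(series=[{"dp": [-0.2, -4.6, 3], "turn": 0, "grip": 1}, {"dp": [-0.4, -9.2, 7], "turn": 0, "grip": 1}, {"dp": [-0.4, -9.2, 12], "turn": 0, "grip": 1}, {"dp": [-0.4, -9.2, 16], "turn": 0, "grip": 1}, {"dp": [-0.4, -9.2, 19], "turn": 0, "grip": 1}, {"dp": [-0.4, -9.2, 21], "turn": 0, "grip": 1}, {"dp": [-0.4, -9.2, 21.6], "turn": 0, "grip": 1}, {"dp": [-0.4, -9.2, 21.6], "turn": 0, "grip": 0.2}, {"dp": [-0.4, -9.2, 21.6], "turn": 0, "grip": -0.3}, {"dp": [-0.4, -9.2, 21.6], "turn": 0, "grip": -1}, {"dp": [-0.4, -9.2, 21.6], "turn": 0, "grip": -1}, {"dp": [-0.4, -9.2, 21.6], "turn": 0, "grip": -1}, {"dp": [-0.4, -9.2, 21.6], "turn": 0, "grip": -1}, {"dp": [-0.4, -9.2, 21.6], "turn": 0, "grip": -1}])

```text
clock: 3.68
tcp_pos: [542.5, 309.8, 25.6]
tcp_rot: [-179.9, -0.0, -33.0]
contact_force: [-0.3, -0.3, 5.2]
opening: 34.2
```

Emit:
jog_arm(series=[{"dp": [0, 0, -0.5], "turn": 0, "grip": -1}, {"dp": [0, 0, -1.5], "turn": 0, "grip": -1}, {"dp": [0, 0, -3], "turn": 0, "grip": -1}, {"dp": [0, 0, -6], "turn": 0, "grip": -1}, {"dp": [0, 0, -9], "turn": 0, "grip": -1}, {"dp": [0, 0, -10], "turn": 0, "grip": -1}, {"dp": [0, 0, -10], "turn": 0, "grip": -1}, {"dp": [0, 0, -10], "turn": 0, "grip": -1}])

```text
clock: 4.68
tcp_pos: [541.4, 309.3, 123.0]
tcp_rot: [179.9, 0.0, -33.0]
contact_force: [-0.7, 0.0, -1.6]
opening: 34.5
```

```bash
python3 - <<'E'
from h import *
wrist("w2"); c=robot.camera("side"); 
w=cv2.imread("pics/w2.png"); s=c["image"][150:450,200:440,::-1]
cv2.imwrite("pics/g2.png",np.hstack([cv2.resize(w,(400,300)),cv2.resize(s,(320,400))[50:350]]))
e=np.array([641.6,-288.6]);u=np.array([-.9288,.3706])
for y in(-90,-30,30,90): print(y,(e+u*(122+y)).round(1))
x,y=e+u*32; pl(x,y,140,-111.7)
E
```

```text
-90 [ 611.9 -276.7]
-30 [ 556.2 -254.5]
30 [ 500.4 -232.3]
90 [ 444.7 -210. ]
dp [37.86 45.29 -1.66] turn 78.7 | at [541.5 309.4 123. ] [ 1.799e+02  1.000e-01 -3.300e+01] open 34.4 t 4.8
```

View pics/g2.png

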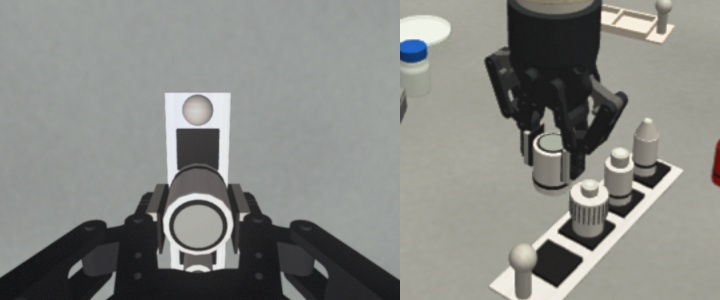

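The squat is held upright and its pad is empty. I'll go over the near (post) end of the tray first, so the wrist camera sees all the pockets.

```bash
python3 - <<'E'
from h import *
pl(480,-222,240,-111.7)
E
```

```text
dp [ 23.81  47.91 -11.65] turn 78.7 | at [541.5 309.4 123. ] [ 1.799e+02  1.000e-01 -3.300e+01] open 34.4 t 4.8
```

Emit:
jog_arm(series=[{"dp": [0.8, 1.6, -0.8], "turn": 3, "grip": -1}, {"dp": [2.6, 5.2, -2], "turn": 9, "grip": -1}, {"dp": [5, 10, -3.5], "turn": 17, "grip": -1}, {"dp": [7.5, 15, -5], "turn": 25, "grip": -1}, {"dp": [10, 20, -6.5], "turn": 33, "grip": -1}, {"dp": [12.5, 25, -8], "turn": 41, "grip": -1}, {"dp": [15, 30, -9.5], "turn": 49, "grip": -1}, {"dp": [17.5, 35, -11], "turn": 58, "grip": -1}, {"dp": [20, 40, -11.6], "turn": 66, "grip": -1}, {"dp": [22, 44.5, -11.6], "turn": 73, "grip": -1}, {"dp": [23.3, 47, -11.6], "turn": 77, "grip": -1}, {"dp": [23.8, 47.9, -11.6], "turn": 78.7, "grip": -1}, {"dp": [23.8, 47.9, -11.6], "turn": 78.7, "grip": -1}, {"dp": [23.8, 47.9, -11.6], "turn": 78.7, "grip": -1}])

```text
clock: 6.52
tcp_pos: [480.3, -220.9, 240.4]
tcp_rot: [-180.0, 0.0, -111.7]
contact_force: [0.3, 0.3, -1.5]
opening: 34.5
```

```bash
python3 - <<'E'
from h import *
wrist("w3"); pl(611.9,-276.7,19,-111.7)
E
```

```text
dp [  0.33 -14.29  22.14] turn 0.0 | at [ 480.3 -220.9  240.4] [-180.     0.  -111.7] open 34.5 t 6.6
```

View pics/w3.png

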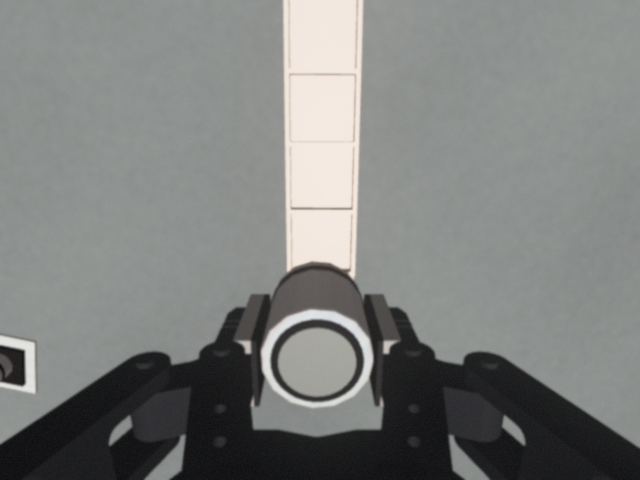

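The wrist view shows the squat held upright in front of the tray. Dividers cross at rows 73, 141 and 208, and the outer walls are at columns about 286–360 at row 73 and 288–356 at row 208.

```bash
python3 - <<'E'
from h import *
np.set_printoptions(precision=1,suppress=True)
c=load("w3")
p=ray(c,[(322.5,73),(322,141),(322,208)],14);print(p)
e=ray(c,[(285.5,73),(360,73),(287.5,208),(356.5,208)],14);print(e,np.linalg.norm(e[0]-e[1]),np.linalg.norm(e[2]-e[3]))
d=p[0]-p[2];print(np.linalg.norm(d),np.degrees(np.arctan2(d[1],d[0])))
u=d/np.linalg.norm(d)
for y in(-90,-30,30,90): print(y,p.mean(0)-u*y)
E
```

```text
[[ 580.9 -266.3   14. ]
 [ 529.2 -245.5   14. ]
 [ 474.2 -223.9   14. ]]
[[ 592.3 -237.6   14. ]
 [ 569.4 -295.4   14. ]
 [ 485.7 -194.9   14. ]
 [ 462.7 -252.9   14. ]] 62.20278226882374 62.386573521604966
114.8085655637449 -21.65774308962658
-90 [ 611.7 -278.4   14. ]
-30 [ 556.  -256.3   14. ]
30 [ 500.2 -234.1   14. ]
90 [ 444.4 -212.    14. ]
```

Emit:
jog_arm(series=[{"dp": [0.1, -4, 3], "turn": 0, "grip": -1}, {"dp": [0.3, -9, 6], "turn": 0, "grip": -1}, {"dp": [0.4, -13, 10], "turn": 0, "grip": -1}, {"dp": [0.4, -14.3, 14], "turn": 0, "grip": -1}, {"dp": [0.4, -14.3, 18], "turn": 0, "grip": -1}, {"dp": [0.4, -14.3, 20.2], "turn": 0, "grip": -1}, {"dp": [0.4, -14.3, 21], "turn": 0, "grip": -1}, {"dp": [0.4, -14.3, 21.4], "turn": 0, "grip": -1}, {"dp": [0.4, -14.3, 21.6], "turn": 0, "grip": -1}, {"dp": [0.4, -14.3, 21.8], "turn": 0, "grip": -1}, {"dp": [0.4, -14.3, 21.8], "turn": 0, "grip": -1}])

```text
clock: 7.95
tcp_pos: [611.6, -278.6, 22.7]
tcp_rot: [-180.0, -0.0, -111.7]
contact_force: [0.1, -0.5, -2.2]
opening: 34.4
```

Emit:
jog_arm(series=[{"dp": [0, 0, 0.1], "turn": 0, "grip": -1}, {"dp": [0, 0, 0.2], "turn": 0, "grip": -1}, {"dp": [0, 0, 0.3], "turn": 0, "grip": -1}, {"dp": [0, 0, 0.3], "turn": 0, "grip": -1}])

```text
clock: 8.45
tcp_pos: [611.7, -278.5, 19.7]
tcp_rot: [-180.0, -0.0, -111.7]
contact_force: [-2.5, 1.5, 3.3]
opening: 34.6
```

Emit:
jog_arm(series=[{"dp": [0, 0, 0.05], "turn": 0, "grip": -1}, {"dp": [0, 0, 0.05], "turn": 0, "grip": -1}])

```text
clock: 8.7
tcp_pos: [611.7, -278.5, 19.6]
tcp_rot: [-180.0, -0.0, -111.7]
contact_force: [-4.4, 2.4, 8.7]
opening: 34.2
```

Emit:
jog_arm(series=[{"dp": [0, 0, 0], "turn": 0, "grip": -0.1}, {"dp": [0, 0, 0], "turn": 0, "grip": 0.2}, {"dp": [0, 0, 0], "turn": 0, "grip": 0.6}, {"dp": [0, 0, 0], "turn": 0, "grip": 0.6}, {"dp": [0, 0, 0], "turn": 0, "grip": 0.6}, {"dp": [0, 0, -1], "turn": 0, "grip": 0.6}, {"dp": [0, 0, -3], "turn": 0, "grip": 1}, {"dp": [0, 0, -7], "turn": 0, "grip": 1}, {"dp": [0, 0, -11], "turn": 0, "grip": 1}, {"dp": [0, 0, -12], "turn": 0, "grip": 1}, {"dp": [0, 0, -12], "turn": 0, "grip": 1}])

```text
clock: 10.07
tcp_pos: [611.8, -278.6, 140.1]
tcp_rot: [-179.9, -0.0, -111.7]
contact_force: [0.5, 0.6, -1.1]
opening: 85.2
```

```bash
python3 - <<'E'
from h import *
pl(507.2,256.2,140,-33)
wrist("w4")
E
```

```text
dp [-45.8   29.53  -0.05] turn -78.7 | at [ 611.8 -278.6  140.1] [-179.9   -0.  -111.7] open 85.2 t 10.1
```

View pics/w4.png

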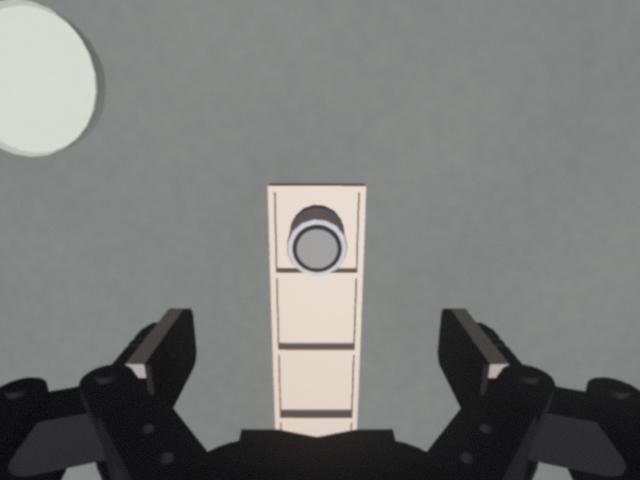

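The squat stands upright, centred in the pocket farthest from the post (top at 317,247). Next is the collared.

Emit:
jog_arm(series=[{"dp": [-2, 1.3, 0], "turn": -4, "grip": 1}, {"dp": [-6, 3.9, 0], "turn": -11, "grip": 1}, {"dp": [-10.5, 6.8, 0], "turn": -18, "grip": 1}, {"dp": [-15, 9.7, 0], "turn": -26, "grip": 1}, {"dp": [-19.5, 12.6, 0], "turn": -34, "grip": 1}, {"dp": [-24, 15.5, 0], "turn": -42, "grip": 1}, {"dp": [-28.5, 18.4, 0], "turn": -50, "grip": 1}, {"dp": [-33, 21.3, 0], "turn": -58, "grip": 1}, {"dp": [-37.5, 24.2, 0], "turn": -66, "grip": 1}, {"dp": [-42, 27.1, 0], "turn": -73, "grip": 1}, {"dp": [-44.8, 28.9, 0], "turn": -77, "grip": 1}, {"dp": [-45.8, 29.5, 0], "turn": -78.7, "grip": 1}, {"dp": [-45.8, 29.5, 0], "turn": -78.7, "grip": 1}, {"dp": [-45.8, 29.5, 3], "turn": -78.7, "grip": 1}])

```text
clock: 11.88
tcp_pos: [508.5, 255.6, 110.1]
tcp_rot: [-179.9, -0.1, -33.2]
contact_force: [0.2, 0.1, -0.5]
opening: 85.3
```

```bash
python3 - <<'E'
from h import *
pl(507.2,256.2,24,-33)
E
```

```text
dp [-0.16  0.04  8.61] turn -0.2 | at [508.5 255.6 110.1] [-1.799e+02 -1.000e-01 -3.320e+01] open 85.3 t 11.9
```

Emit:
jog_arm(series=[{"dp": [-0.1, 0, 3], "turn": 0, "grip": 1}, {"dp": [-0.1, 0, 6], "turn": 0, "grip": 1}, {"dp": [-0.1, 0, 8], "turn": 0, "grip": 1}, {"dp": [-0.1, 0, 8.6], "turn": 0, "grip": 1}, {"dp": [-0.1, 0, 8.6], "turn": 0, "grip": 0.2}, {"dp": [-0.1, 0, 8.6], "turn": 0, "grip": -0.1}, {"dp": [-0.1, 0, 8.6], "turn": 0, "grip": -1}, {"dp": [-0.1, 0, 8.6], "turn": 0, "grip": -1}, {"dp": [-0.1, 0, 8.6], "turn": 0, "grip": -1}, {"dp": [-0.1, 0, 8.6], "turn": 0, "grip": -1}, {"dp": [-0.1, 0, 8.6], "turn": 0, "grip": -1}])

```text
clock: 13.25
tcp_pos: [507.0, 257.1, 24.0]
tcp_rot: [-179.9, -0.1, -33.0]
contact_force: [-0.6, -1.5, 5.6]
opening: 37.5
```

Emit:
jog_arm(series=[{"dp": [0, 0, -0.5], "turn": 0, "grip": -1}, {"dp": [0, 0, -1.5], "turn": 0, "grip": -1}, {"dp": [0, 0, -3], "turn": 0, "grip": -1}, {"dp": [0, 0, -6], "turn": 0, "grip": -1}, {"dp": [0, 0, -9], "turn": 0, "grip": -1}, {"dp": [0, 0, -11], "turn": 0, "grip": -1}, {"dp": [0, 0, -12], "turn": 0, "grip": -1}, {"dp": [0, 0, -12], "turn": 0, "grip": -1}, {"dp": [0, 0, -12], "turn": 0, "grip": -1}])

```text
clock: 14.38
tcp_pos: [506.0, 256.6, 141.6]
tcp_rot: [179.9, 0.0, -33.0]
contact_force: [0.6, 0.5, -0.8]
opening: 37.6
```

```bash
python3 - <<'E'
from h import *
wrist("w5"); pl(556.1,-255.4,144,-111.7)
cv2.imwrite("pics/w5s.png",np.hstack([cv2.resize(cv2.imread("pics/w5.png"),(400,300)),cv2.resize(robot.camera("side")["image"][150:450,200:440,::-1],(320,400))[50:350]]))
E
```

```text
dp [32.12 40.19 -0.21] turn 78.7 | at [506.  256.6 141.6] [179.9   0.  -33. ] open 37.5 t 14.4
```

View pics/w5s.png

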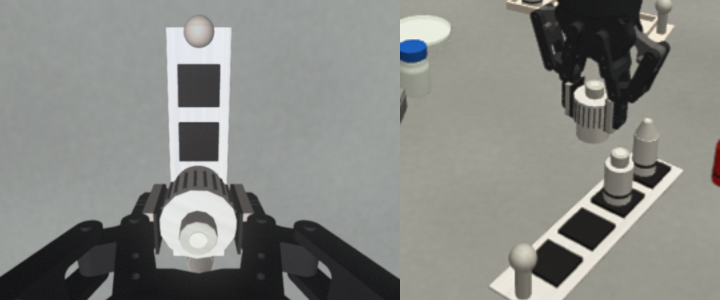

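The collared is held upright. I'll carry it to pocket -30.

Emit:
jog_arm(series=[{"dp": [1, 1.3, 0], "turn": 3, "grip": -1}, {"dp": [3.4, 4.3, 0], "turn": 9, "grip": -1}, {"dp": [6.5, 8.2, 0], "turn": 17, "grip": -1}, {"dp": [9.7, 12.2, 0], "turn": 25, "grip": -1}, {"dp": [13, 16.2, 0], "turn": 33, "grip": -1}, {"dp": [16.3, 20.4, 0], "turn": 41, "grip": -1}, {"dp": [19.5, 24.4, 0], "turn": 49, "grip": -1}, {"dp": [22.8, 28.5, 0], "turn": 58, "grip": -1}, {"dp": [26, 32.5, 0], "turn": 66, "grip": -1}, {"dp": [29.2, 36.5, 0], "turn": 73, "grip": -1}, {"dp": [31.4, 39.3, 0], "turn": 77, "grip": -1}, {"dp": [32.1, 40.2, 0], "turn": 78.7, "grip": -1}, {"dp": [32.1, 40.2, 0], "turn": 78.7, "grip": -1}, {"dp": [32.1, 40.2, 3], "turn": 78.7, "grip": -1}, {"dp": [32.1, 40.2, 6], "turn": 78.7, "grip": -1}, {"dp": [32.1, 40.2, 9], "turn": 78.7, "grip": -1}, {"dp": [32.1, 40.2, 10.5], "turn": 78.7, "grip": -1}, {"dp": [32.1, 40.2, 11], "turn": 78.7, "grip": -1}, {"dp": [32.1, 40.2, 11], "turn": 78.7, "grip": -1}])

```text
clock: 16.85
tcp_pos: [556.6, -255.1, 33.6]
tcp_rot: [-180.0, -0.0, -111.7]
contact_force: [0.3, 0.1, -1.6]
opening: 37.6
```

```bash
python3 - <<'E'
from h import *
pl(556.1,-255.4,19,-111.7)
E
```

```text
dp [0.04 0.04 1.46] turn -0.0 | at [ 556.6 -255.1   33.6] [-180.    -0.  -111.7] open 37.6 t 16.9
```

Emit:
jog_arm(series=[{"dp": [0, 0, 0.4], "turn": 0, "grip": -1}, {"dp": [0, 0, 0.8], "turn": 0, "grip": -1}, {"dp": [0, 0, 1.0], "turn": 0, "grip": -1}, {"dp": [0, 0, 1.2], "turn": 0, "grip": -1}, {"dp": [0, 0, 1.3], "turn": 0, "grip": -1}, {"dp": [0, 0, 1.4], "turn": 0, "grip": -1}, {"dp": [0, 0, 1.4], "turn": 0, "grip": -1}])

```text
clock: 17.73
tcp_pos: [556.2, -255.2, 18.8]
tcp_rot: [180.0, -0.0, -111.7]
contact_force: [-0.5, -0.3, -1.9]
opening: 37.4
```

Emit:
jog_arm(series=[{"dp": [0, 0, 0.05], "turn": 0, "grip": -1}, {"dp": [0, 0, 0.1], "turn": 0, "grip": -1}, {"dp": [0, 0, 0.1], "turn": 0, "grip": -1}])

```text
clock: 18.1
tcp_pos: [556.3, -255.2, 18.1]
tcp_rot: [-180.0, -0.0, -111.7]
contact_force: [-1.5, 0.6, 2.9]
opening: 37.4
```

Contact. I'll press a touch more and release.

Emit:
jog_arm(series=[{"dp": [0, 0, 0.05], "turn": 0, "grip": -1}, {"dp": [0, 0, 0.05], "turn": 0, "grip": -1}, {"dp": [0, 0, 0.05], "turn": 0, "grip": 0}, {"dp": [0, 0, 0.05], "turn": 0, "grip": 0.3}, {"dp": [0, 0, 0.05], "turn": 0, "grip": 0.6}, {"dp": [0, 0, 0.05], "turn": 0, "grip": 0.6}, {"dp": [0, 0, 0.05], "turn": 0, "grip": 0.6}, {"dp": [0, 0, -1], "turn": 0, "grip": 0.6}, {"dp": [0, 0, -3], "turn": 0, "grip": 1}, {"dp": [0, 0, -7], "turn": 0, "grip": 1}, {"dp": [0, 0, -11], "turn": 0, "grip": 1}, {"dp": [0, 0, -12], "turn": 0, "grip": 1}, {"dp": [0, 0, -12], "turn": 0, "grip": 1}])

```text
clock: 19.73
tcp_pos: [556.5, -255.3, 139.1]
tcp_rot: [-179.9, -0.0, -111.7]
contact_force: [-0.1, -0.3, 0.4]
opening: 85.7
```

```bash
python3 - <<'E'
from h import *
pl(477,208.3,140,-33)
wrist("w6")
E
```

```text
dp [-40.12  24.56  -0.14] turn -78.7 | at [ 556.5 -255.3  139.1] [-179.9   -0.  -111.7] open 85.7 t 19.7
```

View pics/w6.png

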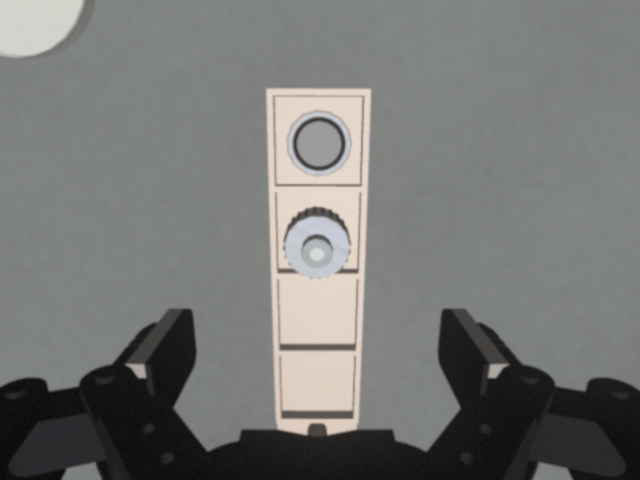

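Squat (319,143) and collared (317,248) stand upright and centred in the two far pockets. Next is the stepped.

Emit:
jog_arm(series=[{"dp": [-1.6, 1, 0], "turn": -4, "grip": 1}, {"dp": [-5.2, 3.2, 0], "turn": -11, "grip": 1}, {"dp": [-9.2, 5.6, 0], "turn": -18, "grip": 1}, {"dp": [-13.1, 8, 0], "turn": -26, "grip": 1}, {"dp": [-17, 10.4, 0], "turn": -34, "grip": 1}, {"dp": [-21, 12.9, 0], "turn": -42, "grip": 1}, {"dp": [-25, 15.3, 0], "turn": -50, "grip": 1}, {"dp": [-29, 17.8, 0], "turn": -58, "grip": 1}, {"dp": [-33, 20.2, 0], "turn": -66, "grip": 1}, {"dp": [-37, 22.7, 0], "turn": -73, "grip": 1}, {"dp": [-39.3, 24.1, 0], "turn": -77, "grip": 1}, {"dp": [-40.1, 24.6, 0], "turn": -78.7, "grip": 1}, {"dp": [-40.1, 24.6, 0], "turn": -78.7, "grip": 1}, {"dp": [-40.1, 24.6, 3], "turn": -78.7, "grip": 1}, {"dp": [-40.1, 24.6, 3], "turn": -78.7, "grip": 1}])

```text
clock: 21.65
tcp_pos: [475.5, 207.0, 105.8]
tcp_rot: [179.8, 0.1, -33.2]
contact_force: [-0.8, -0.0, 0.2]
opening: 85.5
```

```bash
python3 - <<'E'
from h import *
pl(477,208.3,24,-33)
E
```

```text
dp [ 0.07 -0.22  8.18] turn -0.2 | at [475.5 207.  105.8] [ 1.798e+02  1.000e-01 -3.320e+01] open 85.5 t 21.6
```

Emit:
jog_arm(series=[{"dp": [0, -0.1, 3], "turn": 0, "grip": 1}, {"dp": [0, -0.1, 6], "turn": 0, "grip": 1}, {"dp": [0, -0.1, 8], "turn": 0, "grip": 1}, {"dp": [0, -0.1, 8.4], "turn": 0, "grip": 1}, {"dp": [0, -0.1, 8.4], "turn": 0, "grip": 0.2}, {"dp": [0, -0.1, 8.4], "turn": 0, "grip": -0.2}, {"dp": [0, -0.1, 8.4], "turn": 0, "grip": -1}, {"dp": [0, -0.1, 8.4], "turn": 0, "grip": -1}, {"dp": [0, -0.1, 8.4], "turn": 0, "grip": -1}, {"dp": [0, -0.1, 8.4], "turn": 0, "grip": -1}, {"dp": [0, -0.1, 8.4], "turn": 0, "grip": -1}])

```text
clock: 23.02
tcp_pos: [477.3, 209.4, 24.7]
tcp_rot: [-179.9, -0.0, -33.0]
contact_force: [-1.3, 0.2, 5.9]
opening: 29.6
```

Emit:
jog_arm(series=[{"dp": [0, 0, -0.5], "turn": 0, "grip": -1}, {"dp": [0, 0, -1.5], "turn": 0, "grip": -1}, {"dp": [0, 0, -3], "turn": 0, "grip": -1}, {"dp": [0, 0, -6], "turn": 0, "grip": -1}, {"dp": [0, 0, -9], "turn": 0, "grip": -1}, {"dp": [0, 0, -11], "turn": 0, "grip": -1}, {"dp": [0, 0, -12], "turn": 0, "grip": -1}, {"dp": [0, 0, -12], "turn": 0, "grip": -1}, {"dp": [0, 0, -12], "turn": 0, "grip": -1}])

```text
clock: 24.15
tcp_pos: [476.5, 209.1, 142.7]
tcp_rot: [179.9, 0.0, -33.0]
contact_force: [1.0, -0.4, -1.9]
opening: 29.8
```

```bash
python3 - <<'E'
from h import *
wrist("w7"); pl(500.3,-233.2,144,-111.7)
cv2.imwrite("pics/w7s.png",np.hstack([cv2.resize(cv2.imread("pics/w7.png"),(400,300)),cv2.resize(robot.camera("side")["image"][150:450,200:440,::-1],(320,400))[50:350]]))
E
```

```text
dp [26.12 35.78 -0.11] turn 78.7 | at [476.5 209.1 142.7] [ 1.799e+02  1.000e-01 -3.300e+01] open 29.6 t 24.2
```

View pics/w7s.png

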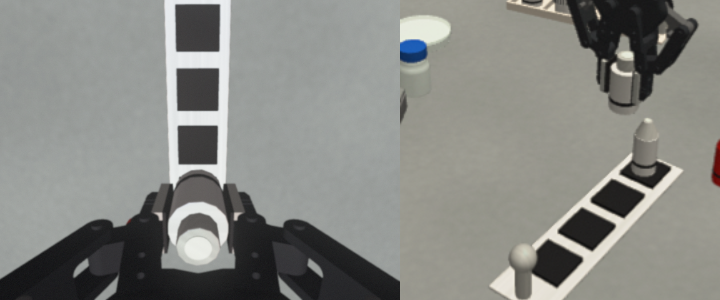

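The stepped is held upright, and only the slim is left on the carrier. I'll carry it to pocket +30.

Emit:
jog_arm(series=[{"dp": [0.9, 1.2, 0], "turn": 3, "grip": -1}, {"dp": [2.8, 3.8, 0], "turn": 9, "grip": -1}, {"dp": [5.4, 7.4, 0], "turn": 17, "grip": -1}, {"dp": [8, 11, 0], "turn": 25, "grip": -1}, {"dp": [10.6, 14.5, 0], "turn": 33, "grip": -1}, {"dp": [13.3, 18.2, 0], "turn": 41, "grip": -1}, {"dp": [16, 21.9, 0], "turn": 49, "grip": -1}, {"dp": [18.7, 25.6, 0], "turn": 58, "grip": -1}, {"dp": [21.3, 29.2, 0], "turn": 66, "grip": -1}, {"dp": [23.9, 32.7, 0], "turn": 73, "grip": -1}, {"dp": [25.5, 35, 0], "turn": 77, "grip": -1}, {"dp": [26.1, 35.8, 0], "turn": 78.7, "grip": -1}, {"dp": [26.1, 35.8, 0], "turn": 78.7, "grip": -1}, {"dp": [26.1, 35.8, 3], "turn": 78.7, "grip": -1}, {"dp": [26.1, 35.8, 6], "turn": 78.7, "grip": -1}, {"dp": [26.1, 35.8, 9], "turn": 78.7, "grip": -1}, {"dp": [26.1, 35.8, 10.5], "turn": 78.7, "grip": -1}, {"dp": [26.1, 35.8, 11], "turn": 78.7, "grip": -1}, {"dp": [26.1, 35.8, 11], "turn": 78.7, "grip": -1}])

```text
clock: 26.62
tcp_pos: [500.8, -233.1, 34.5]
tcp_rot: [-180.0, -0.0, -111.7]
contact_force: [-0.6, -0.1, -0.8]
opening: 29.7
```

```bash
python3 - <<'E'
from h import *
pl(500.3,-233.2,19,-111.7)
E
```

```text
dp [0.03 0.04 1.55] turn -0.0 | at [ 500.8 -233.1   34.5] [-180.    -0.  -111.7] open 29.7 t 26.6
```

Emit:
jog_arm(series=[{"dp": [0, 0, 0.4], "turn": 0, "grip": -1}, {"dp": [0, 0, 0.8], "turn": 0, "grip": -1}, {"dp": [0, 0, 1.1], "turn": 0, "grip": -1}, {"dp": [0, 0, 1.3], "turn": 0, "grip": -1}, {"dp": [0, 0, 1.4], "turn": 0, "grip": -1}, {"dp": [0, 0, 1.5], "turn": 0, "grip": -1}, {"dp": [0, 0, 1.5], "turn": 0, "grip": -1}])

```text
clock: 27.5
tcp_pos: [500.4, -233.2, 18.9]
tcp_rot: [-180.0, -0.0, -111.7]
contact_force: [0.5, 0.0, -1.5]
opening: 29.5
```

Emit:
jog_arm(series=[{"dp": [0, 0, 0.05], "turn": 0, "grip": -1}, {"dp": [0, 0, 0.1], "turn": 0, "grip": -1}, {"dp": [0, 0, 0.1], "turn": 0, "grip": -1}])

```text
clock: 27.88
tcp_pos: [500.6, -233.3, 18.7]
tcp_rot: [-180.0, -0.0, -111.7]
contact_force: [-5.2, 2.4, 10.5]
opening: 29.5
```

Emit:
jog_arm(series=[{"dp": [0, 0, 0], "turn": 0, "grip": -0.1}, {"dp": [0, 0, 0], "turn": 0, "grip": 0.3}, {"dp": [0, 0, 0], "turn": 0, "grip": 0.6}, {"dp": [0, 0, 0], "turn": 0, "grip": 0.6}, {"dp": [0, 0, 0], "turn": 0, "grip": 0.6}, {"dp": [0, 0, -1], "turn": 0, "grip": 0.6}, {"dp": [0, 0, -3], "turn": 0, "grip": 1}, {"dp": [0, 0, -7], "turn": 0, "grip": 1}, {"dp": [0, 0, -11], "turn": 0, "grip": 1}, {"dp": [0, 0, -12], "turn": 0, "grip": 1}, {"dp": [0, 0, -12], "turn": 0, "grip": 1}])

```text
clock: 29.25
tcp_pos: [500.7, -233.3, 139.0]
tcp_rot: [-179.9, -0.0, -111.7]
contact_force: [0.2, 0.1, 0.1]
opening: 85.8
```

```bash
python3 - <<'E'
from h import *
pl(446,157.8,140,-33)
wrist("w8")
E
```

```text
dp [-34.3   19.57  -0.14] turn -78.7 | at [ 500.7 -233.3  139. ] [-179.9   -0.  -111.7] open 85.8 t 29.2
```

View pics/w8.png

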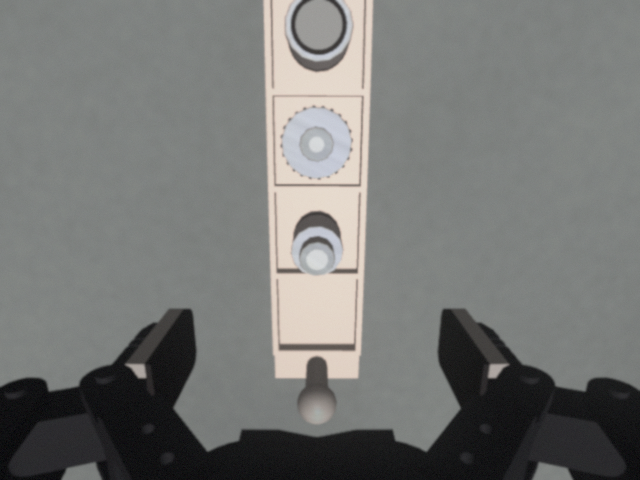

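Three now stand in place, with stepped at (317,250) and the empty pocket beside the post. Last is the bare-metal slim on the carrier.

Emit:
jog_arm(series=[{"dp": [-1.4, 0.8, 0], "turn": -4, "grip": 1}, {"dp": [-4.4, 2.5, 0], "turn": -11, "grip": 1}, {"dp": [-7.8, 4.5, 0], "turn": -18, "grip": 1}, {"dp": [-11.2, 6.4, 0], "turn": -26, "grip": 1}, {"dp": [-14.6, 8.3, 0], "turn": -34, "grip": 1}, {"dp": [-18, 10.3, 0], "turn": -42, "grip": 1}, {"dp": [-21.4, 12.2, 0], "turn": -50, "grip": 1}, {"dp": [-24.8, 14.2, 0], "turn": -58, "grip": 1}, {"dp": [-28.2, 16.1, 0], "turn": -66, "grip": 1}, {"dp": [-31.6, 18, 0], "turn": -73, "grip": 1}, {"dp": [-33.6, 19.2, 0], "turn": -77, "grip": 1}, {"dp": [-34.3, 19.6, 0], "turn": -78.7, "grip": 1}, {"dp": [-34.3, 19.6, 0], "turn": -78.7, "grip": 1}, {"dp": [-34.3, 19.6, 3], "turn": -78.7, "grip": 1}, {"dp": [-34.3, 19.6, 3], "turn": -78.7, "grip": 1}, {"dp": [-34.3, 19.6, 3], "turn": -78.7, "grip": 1}])

```text
clock: 31.3
tcp_pos: [445.8, 157.6, 108.6]
tcp_rot: [-180.0, -0.0, -33.1]
contact_force: [-0.3, 0.6, 0.0]
opening: 85.0
```

```bash
python3 - <<'E'
from h import *
pl(446,157.8,24,-33)
E
```

```text
dp [ 0.   -0.03  8.46] turn -0.1 | at [445.8 157.6 108.6] [-180.    -0.   -33.1] open 85.0 t 31.3
```

Emit:
jog_arm(series=[{"dp": [0, 0, 3], "turn": 0, "grip": 1}, {"dp": [0, 0, 6], "turn": 0, "grip": 1}, {"dp": [0, 0, 8], "turn": 0, "grip": 1}, {"dp": [0, 0, 8.4], "turn": 0, "grip": 1}, {"dp": [0, 0, 8.4], "turn": 0, "grip": 0.2}, {"dp": [0, 0, 8.4], "turn": 0, "grip": -0.2}, {"dp": [0, 0, 8.4], "turn": 0, "grip": -1}, {"dp": [0, 0, 8.4], "turn": 0, "grip": -1}, {"dp": [0, 0, 8.4], "turn": 0, "grip": -1}, {"dp": [0, 0, 8.4], "turn": 0, "grip": -1}, {"dp": [0, 0, 8.4], "turn": 0, "grip": -1}])

```text
clock: 32.67
tcp_pos: [445.8, 158.1, 24.7]
tcp_rot: [-180.0, -0.0, -33.0]
contact_force: [-1.5, -0.3, 5.6]
opening: 26.7
```

Emit:
jog_arm(series=[{"dp": [0, 0, -0.5], "turn": 0, "grip": -1}, {"dp": [0, 0, -1.5], "turn": 0, "grip": -1}, {"dp": [0, 0, -3], "turn": 0, "grip": -1}, {"dp": [0, 0, -6], "turn": 0, "grip": -1}, {"dp": [0, 0, -9], "turn": 0, "grip": -1}, {"dp": [0, 0, -11], "turn": 0, "grip": -1}, {"dp": [0, 0, -12], "turn": 0, "grip": -1}, {"dp": [0, 0, -12], "turn": 0, "grip": -1}, {"dp": [0, 0, -12], "turn": 0, "grip": -1}])

```text
clock: 33.8
tcp_pos: [445.1, 157.9, 142.8]
tcp_rot: [179.9, 0.1, -33.0]
contact_force: [-0.0, 0.6, -0.8]
opening: 26.5
```

```bash
python3 - <<'E'
from h import *
wrist("w9"); pl(444.6,-211,144,-111.7)
cv2.imwrite("pics/w9s.png",np.hstack([cv2.resize(cv2.imread("pics/w9.png"),(400,300)),cv2.resize(robot.camera("side")["image"][150:450,240:480,::-1],(320,400))[50:350]]))
E
```

```text
dp [20.08 30.95 -0.11] turn 78.7 | at [445.1 157.9 142.7] [ 1.799e+02  1.000e-01 -3.300e+01] open 26.5 t 33.9
```

View pics/w9s.png

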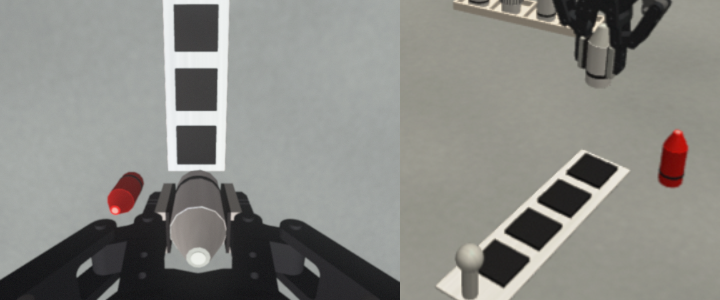

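The slim is held upright and the red one is untouched. I'll carry it to pocket +90.

Emit:
jog_arm(series=[{"dp": [0.7, 1.1, 0], "turn": 3, "grip": -1}, {"dp": [2.2, 3.4, 0], "turn": 9, "grip": -1}, {"dp": [4.2, 6.5, 0], "turn": 17, "grip": -1}, {"dp": [6.2, 9.6, 0], "turn": 25, "grip": -1}, {"dp": [8.2, 12.7, 0], "turn": 33, "grip": -1}, {"dp": [10.3, 15.9, 0], "turn": 41, "grip": -1}, {"dp": [12.4, 19.1, 0], "turn": 49, "grip": -1}, {"dp": [14.5, 22.3, 0], "turn": 58, "grip": -1}, {"dp": [16.5, 25.4, 0], "turn": 66, "grip": -1}, {"dp": [18.4, 28.4, 0], "turn": 73, "grip": -1}, {"dp": [19.6, 30.3, 0], "turn": 77, "grip": -1}, {"dp": [20.1, 31, 0], "turn": 78.7, "grip": -1}, {"dp": [20.1, 31, 0], "turn": 78.7, "grip": -1}, {"dp": [20.1, 31, 3], "turn": 78.7, "grip": -1}, {"dp": [20.1, 31, 6], "turn": 78.7, "grip": -1}, {"dp": [20.1, 31, 9], "turn": 78.7, "grip": -1}, {"dp": [20.1, 31, 10.5], "turn": 78.7, "grip": -1}, {"dp": [20.1, 31, 11], "turn": 78.7, "grip": -1}, {"dp": [20.1, 31, 11], "turn": 78.7, "grip": -1}])

```text
clock: 36.28
tcp_pos: [445.2, -211.4, 34.5]
tcp_rot: [-180.0, -0.0, -111.7]
contact_force: [0.4, -0.7, -1.7]
opening: 26.5
```

```bash
python3 - <<'E'
from h import *
pl(444.6,-211,19,-111.7)
E
```

```text
dp [-0.02  0.07  1.55] turn -0.0 | at [ 445.2 -211.4   34.5] [-180.    -0.  -111.7] open 26.5 t 36.3
```

Emit:
jog_arm(series=[{"dp": [0, 0, 0.4], "turn": 0, "grip": -1}, {"dp": [0, 0, 0.8], "turn": 0, "grip": -1}, {"dp": [0, 0, 1.1], "turn": 0, "grip": -1}, {"dp": [0, 0, 1.3], "turn": 0, "grip": -1}, {"dp": [0, 0, 1.4], "turn": 0, "grip": -1}, {"dp": [0, 0, 1.5], "turn": 0, "grip": -1}, {"dp": [0, 0, 1.5], "turn": 0, "grip": -1}])

```text
clock: 37.15
tcp_pos: [444.9, -211.5, 18.8]
tcp_rot: [-180.0, -0.0, -111.7]
contact_force: [1.0, 0.4, -1.6]
opening: 26.7
```

Emit:
jog_arm(series=[{"dp": [0, 0, 0.05], "turn": 0, "grip": -1}, {"dp": [0, 0, 0.1], "turn": 0, "grip": -1}, {"dp": [0, 0, 0.1], "turn": 0, "grip": -1}])

```text
clock: 37.52
tcp_pos: [445.1, -211.5, 18.6]
tcp_rot: [-180.0, -0.0, -111.7]
contact_force: [-4.0, 2.3, 9.8]
opening: 26.4
```

Contact. I'll release, lift and back away to look.

Emit:
jog_arm(series=[{"dp": [0, 0, 0], "turn": 0, "grip": -0.1}, {"dp": [0, 0, 0], "turn": 0, "grip": 0.3}, {"dp": [0, 0, 0], "turn": 0, "grip": 0.6}, {"dp": [0, 0, 0], "turn": 0, "grip": 0.6}, {"dp": [0, 0, 0], "turn": 0, "grip": 0.6}, {"dp": [0, 0, -1], "turn": 0, "grip": 0.6}, {"dp": [0, 0, -3], "turn": 0, "grip": 1}, {"dp": [0, 0, -7], "turn": 0, "grip": 1}, {"dp": [0, 0, -12], "turn": 0, "grip": 1}, {"dp": [0, 0, -17], "turn": 0, "grip": 1}, {"dp": [-5, 0, -20], "turn": 0, "grip": 1}, {"dp": [-10, 0, -20], "turn": 0, "grip": 1}, {"dp": [-15, 0, -20], "turn": 0, "grip": 1}, {"dp": [-20, 0, -20], "turn": 0, "grip": 1}, {"dp": [-25, 0, -20], "turn": 0, "grip": 1}, {"dp": [-25, 0, -20], "turn": 0, "grip": 1}, {"dp": [-25, 0, -20], "turn": 0, "grip": 1}])

```text
clock: 39.65
tcp_pos: [537.4, 20.6, 218.2]
tcp_rot: [-180.0, -0.0, -111.7]
contact_force: [0.2, -0.5, 0.1]
opening: 85.2
```

```bash
python3 - <<'E'
from h import *
print({k:np.round(v,1) for k,v in robot.read_state().items() if k in("clock","tcp_pos","contact_force")})
t=robot.camera("top")["image"][...,::-1];s=robot.camera("side")["image"][...,::-1]
a=cv2.resize(t[190:365,380:520],(400,500),interpolation=cv2.INTER_CUBIC)
b=cv2.resize(s[140:240,180:420],(400,167),interpolation=cv2.INTER_CUBIC)
cv2.imwrite("pics/end.png",np.hstack([a,np.vstack([b,cv2.resize(t,(400,333))])]))
E
```

```text
{'clock': np.float64(39.6), 'tcp_pos': array([537.4,  20.6, 218.2]), 'contact_force': array([ 0.2, -0.5,  0.1])}
```

View pics/end.png

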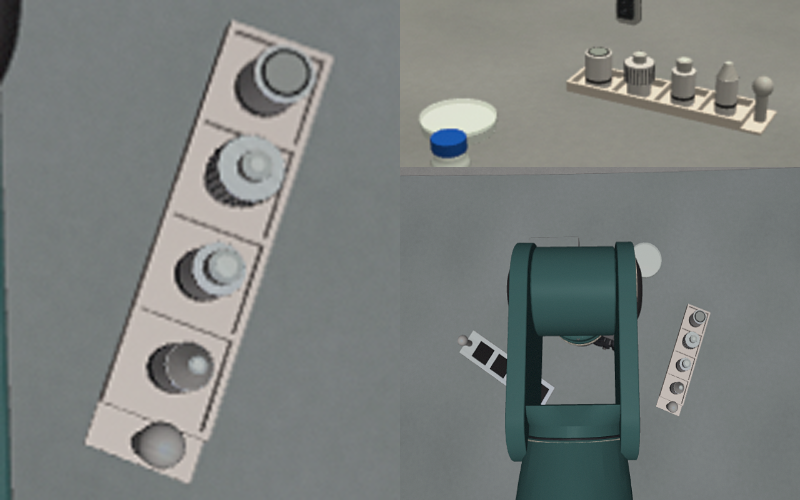

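The final view shows all four upright, one per pocket. From the far end they run squat, collared, stepped, slim, with the slim beside the tray's post. The arm is clear, so I'm handing in.

```bash
python3 -c "
from station import robot
print(robot.finish_job())"
```

```text
the job is handed in; nothing more can be done
None
```

I moved all four objectives from the carrier to the tray in reverse order, and handed the job in at about 40 s of the 109 s allowed. From the end of the tray farthest from its post, the order is squat, collared, stepped, slim, with the slim beside the post.

- **Placing:** I lowered each one until the wrist force showed contact with the pocket floor, then opened the jaws. The highest force I read was about 11 N.
- **Last checks:** The final top and side pictures show all four upright, one per pocket, with the gripper clear. The dish and jar looked in place.
- **Not fully checked:** The arm hid most of the slide box and the red look-alike in the last picture. The red one stood untouched when I lifted the slim. My moves went nowhere near the slide box.
- **Disagreements:** The top and wrist cameras differed by up to 2.5 mm, so I used the averages. While each objective was gripped on its pad, the force read about 5 N upward, and I found no cause. It was gone after each lift.

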